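# Ready the light-barrier test mast and hold it up

### The arm

A 7-joint arm with a two-finger parallel gripper is mounted at the origin on a cart in front of the work surface, level with it; the furniture and walls round the work are solid. World frame = base frame: x ahead of the robot, y to its left, z up, the work surface at z = 0. Lengths are in m, angles in rad, forces in N, time in s.
With the tool pointing down it reaches from about 0.4 to 0.85 m from the base axis. Payload 4.5 kg.
Tool frame: the origin (TCP) lies at the very end of the fingers, on their centre line; the grasp point (between the pads) lies 19 mm behind it; z points along the fingers, y is the line along which they close (so a half turn about z gives the same grasp; the last joint's range is limited). The gripper opens to 88 mm and grips with 3 to 60 N. Pads are 18 mm wide; open, the fingers measure 123 mm over their backs; the gripper's body (75 mm by 187 mm) begins 45 mm behind the grasp point.
Start: joints at [1.275, 0.689, -0.195, 1.565, 0.157, 0.902, -0.215], TCP at [0.202, -0.591, 0.239] pointing down, gripper open.
Joint ranges: [-3.01, 3.01], [-0.46, 2.08], [-1.47, 1.51], [0.13, 2.56], [-1, 4.14], [0.04, 2.09], [-2.66, 2.66]. Speed limits (rad/s): [2.57, 2.57, 3.14, 3.14, 3.14, 3.14, 3.14].

### API

Orientations are given as a unit quaternion [x, y, z, w].
In Python, from plant import r gives the robot as it stands. The module is installed in compiled form; this text tells all that it offers.
- The arm moves only by the tool step_arm, never from a script. Its argument "increments" is a list of rows, each a list of 2 entries, a list of its own where there are three numbers: the shift along the world's x, y, z in cm, then the turn, a rotation vector about the world's x, y, z in degrees. A call has exactly 10 rows; each row shifts and turns the commanded pose from where the row before left it; what a row does not reach is not made up. A row lasts 1/10 s, in which the tool goes at most 50 mm and 8.59 degrees, less where a joint would pass 70% of its speed; a pose out of reach is approached as far as the arm can. A call is refused whole if a number of a shift passes 5 or a number of a turn 8.59, either way. A call with a gripper value outside its range is refused whole. "fingers" is the opening, from 0 (shut) to 1 (fully open), set as the call begins (left out, the last holds). The fingers move at their own pace and stop on an object; "grip_force" is the grip in N (left out, the last holds). Time passes only in rows, so rows that do not move let the fingers close, or fill a call up. It gives the time, the measured TCP pose, the force, the opening and the grip force at its end, in the units of the state.
- r.get_state(): the state, without advancing time (a new reading comes with each control period).
- r.snapshot(name): name is "side" or "top" or "wrist"; returns (picture, depth): 420x560x3 uint8, red, green, blue; 420x560 float32, m along the optical axis (not along the pixel's ray), 0 where there is no reading.
- r.calibration(name): a dict with "fov_y" (degrees; the focal length in pixels is half the picture's height over the tangent of half this angle, whatever the lens; pixels are square), "cx", "cy" (the principal point, pixels), "k1" (the pictures are not rectified: a ray, as slopes to the right and down, at radius r is drawn at 1 + k1 r^2 times it, then the intrinsics apply), "R" (3x3) and "t" (3): a world point X has camera coordinates R X + t. Camera axes: x right, y down, z forward; pixel columns grow to the right and rows downward; lengths in m; the calibration is good to about 2 mm. A picture is of the moment at which its call begins: read the wrist's pose just before it. calibration takes no time and is no camera call; for the wrist camera it gives the pose at the moment of the call.
- r.finish_job(): hands the job in; it is judged then, once.
The state is a dict: "clock": time; "q": joint angles; "qd": joint speeds; "joint_torque": joint torques, N m; "tool_pos": TCP position; "eef_rot": TCP orientation; "contact_force": force on the tool from outside, world axes, zero at the start; "moment": the same for the moment, N m; "opening": opening from 0.0 (shut) to 1.0 (fully open); "finger_force": force on a finger pad.
Only numpy, scipy, OpenCV 4.12 (cv2) and the standard library are available. Lean on these libraries where they do the work, as an engineer would, in place of code of your own. Each camera call takes 0.05 s, during which the arm holds its last target. There are 200 camera calls.

### The job

The saw's light barrier is to be tested with the small telescopic mast on the aluminium base plate. First flip the mast's hinged marker leaf all the way over, so that it lies flat on the far side with its yellow face up. Then squeeze the red button on the mast's head and, with it pressed, pull the head straight up past the first stop to the second stop, and finish there still holding it fully extended with the gripper; leave the other things on the table alone.

Things in the scene. Friction and masses are not known exactly. Their poses are not given: they have to be found in the camera images.
- gauge: aluminium base plate of the test mast, 150 (x) x 210 (y) x 12 mm, fixed to the table; origin at its underside's centre. Yaw varies 0.4 rad either way; at yaw 0 x points away from the robot, y to its left. Mast at (0, -60) mm, leaf hinge at (0, 60). Leaf rests: black prop 8 x 30 mm, 16 mm to -x of the hinge, top at height 46 mm; two rubber pads on the +x side, tops at 29 mm
- leaf_hinge (a point): centre of the leaf's hinge axis, 32 mm above the table; the axis runs along the base plate's y; two steel cheeks at its ends (36 mm either side) reach 36 mm above the table; its axes are those of gauge
- leaf_edge (a point): middle of the leaf's free edge, 72 mm from the hinge axis. The leaf is a plate 60 mm wide, 6 mm thick, one face black, one yellow. It starts leaning 61 to 78 degrees up from level toward the plate's -x (the robot), yellow face toward the robot. A fingertip can push it over; flipped, it lies level on the +x side, yellow face up, top at height 35 mm
- leaf (a joint): turn of the leaf about its hinge, rad: 0 = leaning on its prop at 60 degrees (1.05 rad) above the horizontal toward -x; 0.52 = upright; 2.09 = flipped over and flat on the +x side. The hinge is stiff (0.04 N m, about 0.6 N at the free edge): the leaf stays where it is left and must be pushed right down
- head_center (a point): centre of the mast's grey head, a block 32 (base x) x 30 (base y) x 42 mm; 90 mm above the table when the mast is fully down, the head's top (with a small yellow disc) then at 113 mm; below the head are the tubes, the widest (36 mm across, a fixed black collar) ending 66 mm above the table. Its axes are those of gauge
- button_face (a point): middle of the outer face of the red button, 22 x 22 mm, on the head's -x side, level with its centre; it stands 8 mm proud and goes in 7 mm along the base plate's +x. Opposite, on the +x side, is a rubber pad: two fingers closing along the base plate's x, from above, squeeze button and pad together; 41 mm over both, 34 mm when pressed
- button (a joint): how far the button is pressed in, m: 0 = out, 0.007 = fully in (6 N). From about 0.004 the mast's catch is free; let out, it springs back and the catch blocks the mast
- rod (a joint): how far the mast's head is pulled up, m: 0 = down. With the button out the catch blocks it at 0.002 and again at the first stop, 0.040; with the button in it passes both. 0.080 = second stop, a hard end. Moving it takes about 4 N upward (its weight and friction); let go, it sinks back
- fluid_bottle: small square bottle with yellow oil, 43 x 57 x 104 mm, loose; bystander; origin at the centre of its underside
- tape_measure: yellow tape measure standing up, 36 x 75 x 60 mm, loose; bystander; origin at the centre of its underside
- block: brown wood block, 30 x 70 x 22 mm, loose; bystander; origin at the centre of its underside
- wheel: black feed wheel lying flat, 45 mm across, 24 mm high, loose; bystander; origin at the centre of its underside

How it is judged:
By the outcome, as a careful person would: the job done as asked, in the order asked, and still so for the second after the job is handed in, while the arm keeps its last pose, push and grip.
It also fails if it takes over 43 s, if anything falls off the work surface, if the arm or the gripper's body presses on something with over 40 N, if the wrist force passes 120 N, or if a joint passes its speed limit or range.

## Working session

There is one attempt and no reset: what is moved stays moved. The work goes in short steps, Python scripts to look and compute and a tool call to move; the robot and the scene stay as the last step left them, time stands still between calls to the robot, and variables do not carry over. Pictures are saved under pics/ and viewed, at most 10 in all, crops included, and the job is handed in when it is done.

Besides the shell and the picture viewer there is one more tool, called after "Request:" in YAML: its name, and indented under it one key for each argument. step_arm: Moves the arm, as the interface text tells. Its arguments: {"type":"object","properties":{"increments":{"type":"array","items":{"type":"array"}},"fingers":{"type":"number"},"grip_force":{"type":"number"}},"required":["increments"]}

```bash
mkdir -p pics; cat > h.py <<'E'
import numpy as np, cv2
from plant import r
def rays(c,uv,shape=(420,560)):
    f=shape[0]/2/np.tan(np.radians(c["fov_y"])/2)
    K=np.array([[f,0,c["cx"]],[0,f,c["cy"]],[0,0,1.]])
    n=cv2.undistortPoints(np.array(uv,float).reshape(-1,1,2),K,np.array([c["k1"],0,0,0,0.])).reshape(-1,2)
    return n
def world(c,uv,z):  # depth along optical axis
    n=rays(c,uv); z=np.asarray(z,float).reshape(-1,1)
    p=np.c_[n,np.ones(len(n))]*z
    return (p-np.array(c["t"]))@np.array(c["R"])
def cloud(n):
    c=r.calibration(n); im,d=r.snapshot(n)
    v,u=np.mgrid[:420,:560]
    P=world(c,np.c_[u.ravel(),v.ravel()],d.ravel()).reshape(420,560,3)
    P[d==0]=np.nan
    return im,d,P,c
E
python3 - <<'E'
from h import *
for n in("top","side"):
    im,d,P,c=cloud(n)
    cv2.imwrite(f"pics/{n}0.png",im[...,::-1]); np.savez(f"{n}0.npz",im=im,d=d,P=P)
    print(n,np.round(-np.array(c["R"]).T@c["t"],3),(d>0).mean())
s=r.get_state();print(s["clock"],s["tool_pos"],s["eef_rot"],s["opening"])
E
```

```text
top [ 0.484 -0.185  1.1  ] 0.995875850340136
side [ 0.214 -1.126  1.054] 0.9960799319727891
0.1 [ 0.20216807 -0.59081874  0.23799044] [ 9.86429095e-01  1.64185808e-01 -1.95220545e-04 -7.89393662e-04] 1.0029584815209596
```

View pics/top0.png

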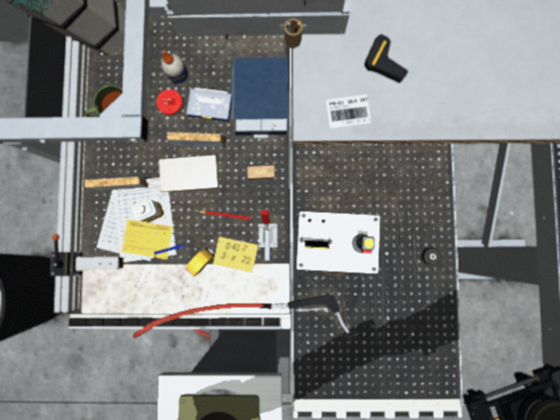

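View pics/side0.png

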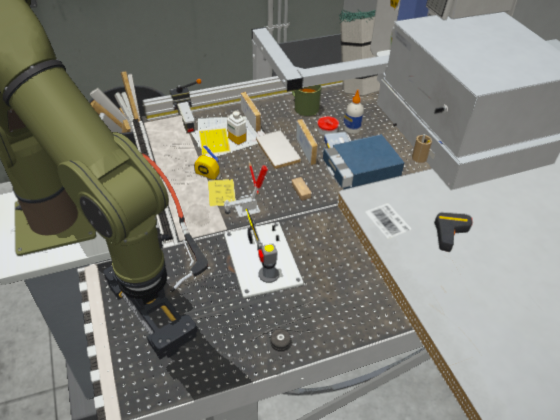

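The top view shows the white plate at about (338,242), with the mast head at (368,243) and the leaf's edge at (316,243). In the side view the mast stands at (268,262) and the leaf at (252,228). The wheel and tools are clear of both.

```bash
python3 - <<'E'
from h import *
c=r.calibration("top"); D=np.load("top0.npz"); im,P=D["im"],D["P"]
hsv=cv2.cvtColor(im,cv2.COLOR_RGB2HSV)
roi=np.zeros((420,560),np.uint8); roi[200:285,292:392]=1
m=((hsv[...,2]>140)&(hsv[...,1]<70)).astype(np.uint8)*roi
k=max(cv2.findContours(m,0,cv2.CHAIN_APPROX_NONE)[0],key=cv2.contourArea).reshape(-1,2)
n=rays(c,k); R=np.array(c["R"]);C=-R.T@c["t"]
def plane(uv,z):
    d=np.c_[rays(c,uv),np.ones(len(uv))]@R
    return C+d*((z-C[2])/d[:,2])[:,None]
X=plane(k,0.012)
(o,sz,a)=cv2.minAreaRect((X[:,:2]*1000).astype(np.float32))
print("plate centre",o,sz,a)
y0=np.radians(a if abs(a)<45 else a-90); 
ex=np.array([np.cos(y0),np.sin(y0)]);ey=np.array([-ex[1],ex[0]])
o=np.array(o)/1000
print("yaw",y0,"mast",o-.06*ey,"hinge",o+.06*ey)
print("plate z",np.nanmedian(P[...,2][m>0]))
Z=P[...,2]
for name,mm in (("yellow",(hsv[...,0]>20)&(hsv[...,0]<35)&(hsv[...,1]>120)&(hsv[...,2]>100)),("red",((hsv[...,0]<8)|(hsv[...,0]>172))&(hsv[...,1]>120))):
    mm=mm&(roi>0); v,u=np.nonzero(mm); print(name,len(u),u.mean(),v.mean(),np.median(P[mm],0), plane(np.array([[u.mean(),v.mean()]]),.113))
# leaf & head points in plate frame
Q=np.dstack([(P[...,:2]-o)@ex,(P[...,:2]-o)@ey,Z])
near=(abs(Q[...,0])<.1)&(abs(Q[...,1])<.13)
for nm,s in (("leaf",near&(Q[...,1]>.02)&(Z>.05)),("head",near&(Q[...,1]<0)&(Z>.09))):
    q=Q[s]; print(nm,len(q),np.round(np.nanpercentile(q,[2,50,98],axis=0),3).tolist())
# side view: leaf, head, button
S=np.load("side0.npz"); im2=S["im"];P2=S["P"]; h2=cv2.cvtColor(im2,cv2.COLOR_RGB2HSV)
Q2=np.dstack([(P2[...,:2]-o)@ex,(P2[...,:2]-o)@ey,P2[...,2]])
near=(abs(Q2[...,0])<.09)&(abs(Q2[...,1])<.13)
red=near&((h2[...,0]<8)|(h2[...,0]>172))&(h2[...,1]>120)
yl=near&(h2[...,0]>20)&(h2[...,0]<35)&(h2[...,1]>120)
for nm,s in (("red",red),("yl leaf",yl&(Q2[...,1]>.0)),("disc",yl&(Q2[...,1]<0)),("leafall",near&(Q2[...,1]>.02)&(Q2[...,2]>.05)),("head",near&(Q2[...,1]<0)&(Q2[...,2]>.09))):
    if s.sum(): print(nm,s.sum(),np.round(np.nanpercentile(Q2[s],[2,50,98],axis=0),3).tolist())
# obstacles over z .1 near
b=(Z>.1)&(abs(P[...,0]-o[0])<.35)&(abs(P[...,1]-o[1])<.3)&~((abs(Q[...,0])<.1)&(abs(Q[...,1])<.13))
print("obst", np.round(np.nanpercentile(P[b],[0,5,50,95,100],axis=0),3).tolist() if b.sum() else None)
from scipy.spatial.transform import Rotation as Ro
print(Ro.from_quat(r.get_state()["eef_rot"]).as_matrix().round(3))
print(im.shape); cv2.imwrite("pics/crop.png",np.hstack([cv2.resize(im[195:290,285:395],None,fx=3.6,fy=3.6,interpolation=2),cv2.resize(im2[200:295,210:320],None,fx=3.6,fy=3.6,interpolation=2)])[...,::-1])
E
```

```text
plate centre (490.90301513671875, -309.942138671875) (212.86422729492188, 153.85336303710938) 86.78596496582031
yaw -0.056095493620884035 mast [ 0.48753905 -0.36984776] hinge [ 0.49426698 -0.25003652]
plate z 0.01157741100944327
yellow 70 353.75714285714287 243.92857142857142 [ 0.48430156 -0.36616202  0.11217157] [[ 0.48472182 -0.33527257  0.113     ]]
red 23 366.4347826086956 250.82608695652175 [nan nan nan] [[ 0.46835587 -0.36468561  0.113     ]]
leaf 186 [[-0.019, 0.032, 0.052], [-0.011, 0.061, 0.088], [-0.002, 0.09, 0.104]]
head 225 [[-0.023, -0.074, 0.096], [-0.003, -0.059, 0.11], [0.016, -0.045, 0.116]]
red 50 [[-0.024, -0.071, 0.066], [-0.019, -0.064, 0.099], [-0.015, -0.046, 0.105]]
yl leaf 52 [[-0.019, 0.03, 0.027], [-0.016, 0.045, 0.1], [-0.003, 0.096, 0.106]]
disc 55 [[-0.01, -0.068, 0.11], [-0.0, -0.059, 0.114], [0.01, -0.05, 0.117]]
leafall 83 [[-0.019, 0.03, 0.053], [-0.014, 0.039, 0.1], [-0.003, 0.09, 0.106]]
head 255 [[-0.024, -0.075, 0.091], [-0.004, -0.066, 0.109], [0.016, -0.045, 0.116]]
obst [[0.165, -0.61, 0.101], [0.183, -0.596, 0.309], [0.217, -0.556, 0.353], [0.239, -0.498, 0.453], [0.565, -0.116, 0.479]]
[[ 0.946  0.324 -0.001]
 [ 0.324 -0.946  0.001]
 [-0.    -0.002 -1.   ]]
(420, 560, 3)
```

View pics/crop.png

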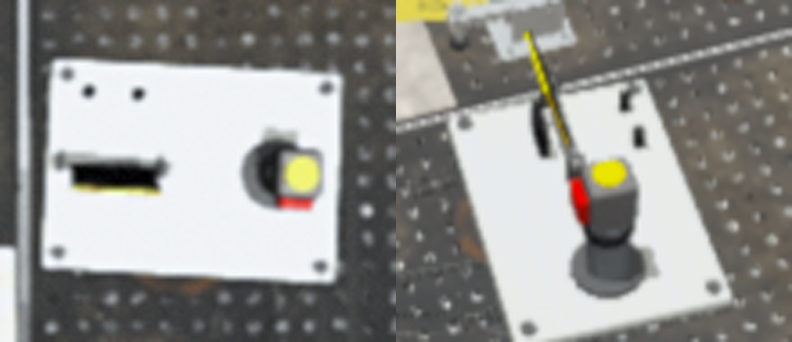

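The crop shows the leaf leaning toward the robot, with its black face seen from above and its yellow face on the robot side. The red button is on the head's robot side. The plate yaw is -3.2°. The mast is at (0.488,-0.370), the hinge is at (0.494,-0.250), and the leaf stands at about 75°; all of these fit the given sizes.

Request:
step_arm:
  increments:
    - [[2.1, 3.4, 0], [0, 0, 6.8]]
    - [[2.1, 3.4, 0], [0, 0, 6.8]]
    - [[2.1, 3.4, 0], [0, 0, 6.8]]
    - [[2.1, 3.4, 0], [0, 0, 6.8]]
    - [[2.1, 3.4, 0], [0, 0, 6.8]]
    - [[2.1, 3.4, 0], [0, 0, 6.8]]
    - [[2.1, 3.4, 0], [0, 0, 6.8]]
    - [[2.1, 3.4, 0], [0, 0, 6.8]]
    - [[2.1, 3.4, 0], [0, 0, 6.8]]
    - [[2.1, 3.4, 0], [0, 0, 6.8]]
  fingers: 0
  grip_force: 20

```text
clock: 1.1
tool_pos: [0.4128, -0.2499, 0.2386]
eef_rot: [0.724, 0.689, -0.0, -0.0]
contact_force: [0.8, -0.2, 0.1]
opening: 0.117
finger_force: 0.0
```

```bash
python3 - <<'E'
from h import *
from scipy.spatial.transform import Rotation as Ro
P=np.load("top0.npz")["P"]
s=(P[...,0]>.27)&(P[...,0]<.7)&(P[...,1]>-.42)&(P[...,1]<-.12)&(P[...,2]>.03)
q=P[s]; 
for x in np.arange(.27,.7,.04):
  for y in np.arange(-.42,-.12,.04):
    t=q[(abs(q[:,0]-x-.02)<.02)&(abs(q[:,1]-y-.02)<.02)]
    if len(t)>2: print(f"{x+.02:.2f} {y+.02:.2f} zmax {t[:,2].max():.3f}")
st=r.get_state(); print(st["clock"],st["tool_pos"],st["q"].round(2) if hasattr(st["q"],"round") else st["q"],st["opening"])
print(Ro.from_quat(st["eef_rot"]).as_matrix().round(3))
E
```

```text
0.45 -0.36 zmax 0.105
0.45 -0.12 zmax 0.049
0.49 -0.40 zmax 0.114
0.49 -0.36 zmax 0.117
0.49 -0.28 zmax 0.103
0.49 -0.24 zmax 0.106
0.49 -0.20 zmax 0.090
0.49 -0.12 zmax 0.042
0.53 -0.28 zmax 0.032
0.53 -0.12 zmax 0.124
0.57 -0.12 zmax 0.142
1.1 [ 0.4128352  -0.24993414  0.23861199] [ 0.78  0.54 -0.51  1.97  0.39  0.73 -0.02] 0.11692422082432123
[[ 0.049  0.999 -0.   ]
 [ 0.999 -0.049  0.   ]
 [ 0.    -0.    -1.   ]]
```

Request:
step_arm:
  increments:
    - [[0, 0, -4], [0, 0, 0]]
    - [[0, 0, -4], [0, 0, 0]]
    - [[0, 0, -4], [0, 0, 0]]
    - [[0, 0, -3.2], [0, 0, 0]]
    - [[1.5, 0, 0], [0, 0, 0]]
    - [[1.5, 0, 0], [0, 0, 0]]
    - [[1.5, 0, 0], [0, 0, 0]]
    - [[1.5, 0, 0], [0, 0, 0]]
    - [[1.5, 0, 0], [0, 0, 0]]
    - [[1.5, 0, 0], [0, 0, 0]]

```text
clock: 2.1
tool_pos: [0.5019, -0.2515, 0.0862]
eef_rot: [0.726, 0.688, -0.001, -0.001]
contact_force: [-0.9, -0.2, -0.8]
opening: 0.002
finger_force: 0.4
```

Request:
step_arm:
  increments:
    - [[0.65, 0, -0.4], [0, 0, 0]]
    - [[0.65, 0, -0.4], [0, 0, 0]]
    - [[0.7, 0, -0.8], [0, 0, 0]]
    - [[0.65, 0, -0.8], [0, 0, 0]]
    - [[0.4, 0, -0.95], [0, 0, 0]]
    - [[0.3, 0, -0.95], [0, 0, 0]]
    - [[0.2, 0, -0.5], [0, 0, 0]]
    - [[0, 0, -0.3], [0, 0, 0]]
    - [[0, 0, -0.2], [0, 0, 0]]
    - [[0, 0, 0], [0, 0, 0]]

```text
clock: 3.1
tool_pos: [0.5377, -0.251, 0.0353]
eef_rot: [0.726, 0.688, -0.0, 0.0]
contact_force: [-3.3, 1.7, 12.6]
opening: 0.002
finger_force: 6.7
```

Request:
step_arm:
  increments:
    - [[0, 0, 4], [0, 0, 0]]
    - [[0, 0, 4], [0, 0, 0]]
    - [[0, 0, 4], [0, 0, 0]]
    - [[-0.5, -1.9, 4], [0, 0, 0]]
    - [[-1, -2.5, 1], [0, 0, 0]]
    - [[-1, -2.5, 0], [0, 0, 0]]
    - [[-1, -2.5, 0], [0, 0, 0]]
    - [[-1, -2, 0], [0, 0, 0]]
    - [[-0.5, -0.5, 0], [0, 0, -0.4]]
    - [[0, 0, 0], [0, 0, 0]]

```text
clock: 4.1
tool_pos: [0.4868, -0.3708, 0.2035]
eef_rot: [0.729, 0.684, -0.0, -0.0]
contact_force: [0.4, -0.0, 0.6]
opening: 0.005
finger_force: 0.0
```

Request:
step_arm:
  increments:
    - [[0, 0, 0], [0, 0, 0]]
    - [[0, 0, 0], [0, 0, 0]]
    - [[0, 0, 0], [0, 0, 0]]
    - [[0, 0, 0], [0, 0, 0]]
    - [[0, 0, 0], [0, 0, 0]]
    - [[0, 0, 0], [0, 0, 0]]
    - [[0, 0, 0], [0, 0, 0]]
    - [[0, 0, 0], [0, 0, 0]]
    - [[0, 0, 0], [0, 0, 0]]
    - [[0, 0, 0], [0, 0, 0]]
  fingers: 1

```text
clock: 5.1
tool_pos: [0.4879, -0.3704, 0.2038]
eef_rot: [0.728, 0.685, 0.0, 0.0]
contact_force: [-0.2, -0.8, -0.2]
opening: 0.886
finger_force: 0.0
```

```bash
python3 - <<'E'
from h import *
im,d,P,c=cloud("wrist"); t=r.snapshot("top")[0]; s=r.snapshot("side")[0]
cv2.imwrite("pics/w1.png",np.hstack([cv2.resize(im,(400,300)),cv2.resize(s[180:300,190:350],(400,300))])[...,::-1])
hs=cv2.cvtColor(im,cv2.COLOR_RGB2HSV); ye=(hs[...,0]>20)&(hs[...,0]<35)&(hs[...,1]>120)&(hs[...,2]>100)
n,l,st,ce=cv2.connectedComponentsWithStats(ye.astype(np.uint8))
for i in range(1,n):
    if st[i,4]>60: print("yellow",ce[i].round(),st[i,4],np.nanmedian(P[l==i],0).round(4),np.nanmin(P[l==i],0).round(3),np.nanmax(P[l==i],0).round(3))
hd=(P[...,2]>.085)&(P[...,2]<.125); rd=((hs[...,0]<8)|(hs[...,0]>172))&(hs[...,1]>120)
for nm,m in(("head",hd),("red",rd)):
    if m.sum(): print(nm,m.sum(),np.nanpercentile(P[m],[2,50,98],axis=0).round(4).tolist())
print(r.get_state()["tool_pos"])
E
```

```text
yellow [320.  66.] 4756 [ 0.5333 -0.2507  0.0347] [ 0.499 -0.283 -0.002] [ 0.576 -0.214  0.037]
yellow [279. 212.] 575 [ 0.4872 -0.369   0.113 ] [ 0.476 -0.381  0.109] [ 0.498 -0.358  0.115]
head 1872 [[0.4652, -0.3824, 0.0889], [0.4857, -0.3657, 0.1102], [0.5038, -0.3536, 0.1141]]
red 230 [[0.4637, -0.3776, 0.0865], [0.4675, -0.366, 0.1003], [0.4708, -0.3567, 0.102]]
[ 0.48793787 -0.37037336  0.20377965]
```

View pics/w1.png

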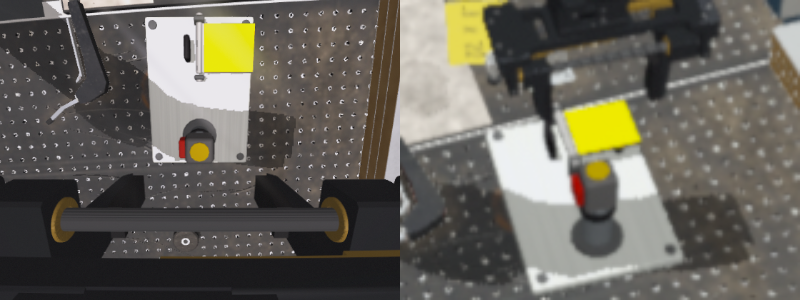

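The picture shows the leaf flat on the far side, yellow face up (wrist crop (228,47)), with its top measured at 35 mm. The head's disc at (200,152) measures (0.487,-0.369), centred under the open gripper.

Request:
step_arm:
  increments:
    - [[0, 0.1, -2], [0, 0, 0]]
    - [[0, 0, -2], [0, 0, 0]]
    - [[0, 0, -2], [0, 0, 0]]
    - [[0, 0, -2], [0, 0, 0]]
    - [[0, 0, -1.5], [0, 0, 0]]
    - [[0, 0, -1.5], [0, 0, 0]]
    - [[0, 0, -1], [0, 0, 0]]
    - [[0, 0, -0.7], [0, 0, 0]]
    - [[0, 0, -0.5], [0, 0, 0]]
    - [[0, 0, 0], [0, 0, 0]]

```text
clock: 6.25
tool_pos: [0.4879, -0.3692, 0.0714]
eef_rot: [0.728, 0.685, -0.0, -0.0]
contact_force: [0.3, -0.3, -0.6]
opening: 0.998
finger_force: 0.0
```

Request:
step_arm:
  increments:
    - [[0, 0, 0], [0, 0, 0]]
    - [[0, 0, 0], [0, 0, 0]]
    - [[0, 0, 0], [0, 0, 0]]
    - [[0, 0, 0], [0, 0, 0]]
    - [[0, 0, 0], [0, 0, 0]]
    - [[0, 0, 0], [0, 0, 0]]
    - [[0, 0, 0], [0, 0, 0]]
    - [[0, 0, 0], [0, 0, 0]]
    - [[0, 0, 0], [0, 0, 0]]
    - [[0, 0, 0], [0, 0, 0]]
  fingers: 0
  grip_force: 30

```text
clock: 7.25
tool_pos: [0.4883, -0.3694, 0.0717]
eef_rot: [0.728, 0.685, 0.0, 0.0]
contact_force: [1.0, -1.3, -1.9]
opening: 0.373
finger_force: 30.0
```

The opening is 33 mm, so the button is pressed in. Now I'll pull.

Request:
step_arm:
  increments:
    - [[0, 0, 0.5], [0, 0, 0]]
    - [[0, 0, 0.8], [0, 0, 0]]
    - [[0, 0, 0.8], [0, 0, 0]]
    - [[0, 0, 0.8], [0, 0, 0]]
    - [[0, 0, 0.8], [0, 0, 0]]
    - [[0, 0, 0.8], [0, 0, 0]]
    - [[0, 0, 0.8], [0, 0, 0]]
    - [[0, 0, 0.8], [0, 0, 0]]
    - [[0, 0, 0.7], [0, 0, 0]]
    - [[0, 0, 0.6], [0, 0, 0]]

```text
clock: 8.25
tool_pos: [0.4883, -0.3694, 0.1465]
eef_rot: [0.728, 0.685, 0.0, 0.0]
contact_force: [4.8, -1.6, -3.7]
opening: 0.368
finger_force: 30.0
```

Request:
step_arm:
  increments:
    - [[0, 0, 0.2], [0, 0, 0]]
    - [[0, 0, 0.2], [0, 0, 0]]
    - [[0, 0, 0.1], [0, 0, 0]]
    - [[0, 0, 0.1], [0, 0, 0]]
    - [[0, 0, 0], [0, 0, 0]]
    - [[0, 0, 0], [0, 0, 0]]
    - [[0, 0, 0], [0, 0, 0]]
    - [[0, 0, 0], [0, 0, 0]]
    - [[0, 0, 0], [0, 0, 0]]
    - [[0, 0, 0], [0, 0, 0]]

```text
clock: 9.25
tool_pos: [0.4883, -0.3694, 0.1517]
eef_rot: [0.728, 0.685, 0.0, 0.0]
contact_force: [5.0, -2.3, -3.3]
opening: 0.365
finger_force: 30.0
```

```bash
python3 - <<'E'
from h import *
im,d,P,c=cloud("wrist"); s=r.snapshot("side")[0]
cv2.imwrite("pics/w2.png",np.hstack([cv2.resize(im,(400,300)),cv2.resize(s[160:280,190:350],(400,300))])[...,::-1])
hs=cv2.cvtColor(im,cv2.COLOR_RGB2HSV); ye=(hs[...,0]>20)&(hs[...,0]<35)&(hs[...,1]>120)&(hs[...,2]>100)
n,l,st,ce=cv2.connectedComponentsWithStats(ye.astype(np.uint8))
for i in range(1,n):
    if st[i,4]>60: print("yellow",ce[i].round(),st[i,4],np.nanmedian(P[l==i],0).round(4))
t=r.get_state();print(t["tool_pos"],t["contact_force"],t["opening"],t["finger_force"])
E
```

```text
yellow [328.  54.] 7080 [ 0.533  -0.2507  0.0347]
yellow [278. 286.] 392 [ 0.4878 -0.3606  0.193 ]
yellow [278. 326.] 189 [ 0.4871 -0.3778  0.1932]
[ 0.48832024 -0.3693956   0.15173694] [ 5.41228975 -2.59414639 -3.83544937] 0.37152823367025156 30.00081203179434
```

View pics/w2.png

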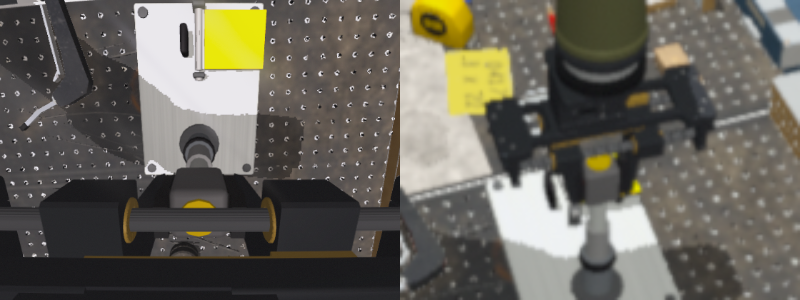

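The pictures show the mast extended in the grip, with the disc at z = 0.193, which is 80 mm up. The leaf is still flat. The force doesn't yet show the hard stop, so I'll nudge up gently to seat it.

Request:
step_arm:
  increments:
    - [[0, 0, 0.05], [0, 0, 0]]
    - [[0, 0, 0.05], [0, 0, 0]]
    - [[0, 0, 0.05], [0, 0, 0]]
    - [[0, 0, 0.05], [0, 0, 0]]
    - [[0, 0, 0], [0, 0, 0]]
    - [[0, 0, 0], [0, 0, 0]]
    - [[0, 0, 0], [0, 0, 0]]
    - [[0, 0, 0], [0, 0, 0]]
    - [[0, 0, 0], [0, 0, 0]]
    - [[0, 0, 0], [0, 0, 0]]
  grip_force: 35

```text
clock: 10.35
tool_pos: [0.4883, -0.3694, 0.1518]
eef_rot: [0.728, 0.685, 0.001, -0.0]
contact_force: [7.7, -3.9, -16.4]
opening: 0.367
finger_force: 35.0
```

The head is at the hard stop: it did not rise further and the force went up to 16 N without slip. Handing in.

```bash
python3 -c "
from plant import r
s=r.get_state();print(s['tool_pos'],s['contact_force'],s['opening']);print(r.finish_job())"
```

```text
[ 0.48828706 -0.36940733  0.15182584] [  7.69998814  -3.94288401 -16.35205733] 0.36654226483679636
the job is handed in; nothing more can be done
None
```

The job is handed in at about 10 s: the leaf lies flat on the far side with its yellow face up, and the gripper holds the mast at its second stop (80 mm up) with the button pressed.

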